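# Stack the green sample tray from the bench riser

### The job

Pull the green sample tray by its front tab out from under the clear riser until it stands wholly in the open on the bench in front of the riser, and let go of it there. Then pick it up by its white middle handle and stack it on the grey tray, either way round, so that it sits flat and fully down inside all four corner lugs; set it down without dropping it and let go. Leave the grey tray where it stands, and leave the orange tray, the bottles and the pen tub alone.

Things in the scene. Friction and masses are not known exactly. Their poses are not given: they have to be found in the camera images.
- tray: Green tray to be stacked, 0.28-0.56 kg; 160 mm long (x), 110 wide (y), walls 5 thick, 55 high. Origin: centre of underside, z up, tab at its -x end. Same black corner lugs as the grey tray: outside they reach 93 (x) and 68 (y) from its centre, z = 38 to 73. Starts under the riser in either bay, front end 40 to 60 beyond the riser's front edge. Inside floor 5 thick; a fixed row of vials 41 high at each end.
- tray_tab (a point): Middle of the top edge of the green tray's white pull tab: an upright fin 12 mm thick (tray y), sticking out 54 mm from the middle of the front (-x) end wall, from 22 to 62 mm above the tray's underside (only to 50 mm in the 12 mm next to the wall). This point lies 118 mm in front (-x) of the tray's centre, 62 mm up. Axes as the tray's.
- tray_handle (a point): Middle of the top edge of the green tray's white handle: a wall 12 mm thick (tray x) across the tray's middle, side to side, from 20 to 53 mm above the underside; grip it from above across its thickness. The inside is free for 54 mm on either side of it. This point lies over the tray's centre, 53 mm up. Axes as the tray's.
- base_tray: Grey tray to stack on, loose, 0.8 kg; shape, origin, axes as the green one. Black L-shaped lugs outside its 4 corners rise from the wall tops (z = 55 mm) to 73: straight to 66 with 2.5 mm play all round the bottom of the tray set on it, above that flaring out 5 mm. A tray on top, either way round, rests on the wall tops: its underside 55 mm above this one's.
- riser: Fixed riser: clear top board 130 mm deep (x), 330 wide (y), underside 100 and top 108 mm above the bench, on four corner posts. Two bays centred at y = -75 and +75 mm, open to -x, between guide rails 22 mm high, 124 mm apart. Origin: centre of its footprint on the bench. Front edge at x = -65 mm; a tray slides out along -x.
- other_tray: The orange tray in the other bay, loose: leave it. Same shape and size as the green tray.
- amber_bottle: Bystander: loose amber bottle, 64 mm across, 150 mm high. Origin: centre of its underside.
- green_bottle: Bystander: loose green bottle, 80 mm across, 160 mm high. Origin: centre of its underside.
- pen_tub: Bystander: loose white tub of marker pens, 84 mm across the top, 165 mm high with pens. Origin: centre of its underside.

How it is judged:
By the outcome, as a careful person would: the job done as asked, in the order asked, and still so for the second after the job is handed in, with the robot touching nothing.
It also fails if it takes over 56 s, if anything falls off the work surface, if the arm or the gripper's body presses on something with over 40 N, if the wrist force passes 120 N, or if a joint passes its speed limit or range.

### The arm

A 6-joint arm with a two-finger parallel gripper is mounted at the origin on the work surface. World frame = base frame: x ahead of the robot, y to its left, z up, the work surface at z = 0. Lengths are in mm, angles in rad, forces in N, time in s.
With the tool pointing down it reaches from about 400 to 925 mm from the base axis. Payload 12.5 kg.
Tool frame: the origin (TCP) lies midway between the tips of the shut fingers; the grasp point (between the pads) lies 19 mm behind it; z points along the fingers, y is the direction in which the jaws open and shut (so a half turn about z gives the same grasp; the last joint's range is limited). The gripper opens to 95 mm and grips with 3 to 60 N. Pads are 20 mm wide; open, the fingers measure 119 mm over their backs; the gripper's body (75 mm by 180 mm) begins 59 mm behind the grasp point.
Start: joints at [-1.403, 0.491, 1.559, -0, 1.092, -0.106], TCP at [169.017, -601.731, 214.661] pointing down, gripper open.
Joint ranges: [-3.1, 3.1], [-0.84, 2.19], [0.05, 2.79], [-1.13, 4.28], [0.06, 2.93], [-2.69, 2.69]. Speed limits (rad/s): [2.22, 2.22, 2.79, 3.14, 3.14, 3.14].

### API

Orientations are given as [roll, pitch, yaw] about the fixed x, y, z axes, in that order (R = Rz(yaw) Ry(pitch) Rx(roll)).
In Python, from cell import * gives the robot as it stands. The module is installed in compiled form; this text tells all that it offers.
- The arm moves only by the tool carry_out, never from a script. Its argument "moves" is a list of rows, each an object of numbers: "dx", "dy", "dz": the shift along the tool's x, y, z in m; "twist": the turn about the tool's z in degrees. A call has 1 to 5 rows; each row is the pose to reach, as a shift and turn from the pose commanded when the call began, along the tool's axes at that moment; what a row does not reach only later rows make up. A row lasts 1/10 s, in which the tool goes at most 50 mm and 8.59 degrees, less where a joint would pass 70% of its speed; a pose out of reach is approached as far as the arm can. A call with a gripper value outside its range is refused whole. "grip" is the finger opening in m, from 0 to 0.0951, set as the call begins (left out, the last holds). The fingers move at their own pace and stop on an object; the grip force is fixed at half the most. Time passes only in rows, so rows that repeat a pose let the fingers close. It gives the time, the measured TCP pose, the force and the opening at its end, in the units of the state.
- state(): the state, without advancing time (a new reading comes with each control period).
- read_camera(name): name is "scene" or "top"; returns (picture, depth): 384x512x3 uint8, red, green, blue; 384x512 float32, mm along the optical axis (not along the pixel's ray), 0 where there is no reading.
- camera_info(name): a dict with "mtx" (3x3 intrinsics, pixels), "dist_coeffs" ([k1, k2, p1, p2, k3] as OpenCV has them; the pictures are not rectified), "R" (3x3) and "t" (3): a world point X has camera coordinates R X + t. Camera axes: x right, y down, z forward; pixel columns grow to the right and rows downward; lengths in mm; the calibration is good to about 2 mm. A picture is of the moment at which its call begins. camera_info takes no time and is no camera call.
- job_done(): hands the job in, once; it reports no verdict.
The state is a dict: "t": time; "joints": joint angles; "qvel": joint speeds; "tau": joint torques, N m; "eef_pos": TCP position; "tcp_rot": TCP orientation; "ft_force": force on the tool from outside, world axes, zero at the start; "moment": the same for the moment, N m; "opening": opening from 0.0 (shut) to 1.0 (fully open).
Only numpy, scipy, OpenCV 4.12 (cv2) and the standard library are available. Lean on these libraries where they do the work, as an engineer would, in place of code of your own. Each camera call takes 0.05 s, during which the arm holds its last target. There are 200 camera calls.

## Working session

There is one attempt and no reset: what is moved stays moved. The work goes in short steps, Python scripts to look and compute and a tool call to move; the robot and the scene stay as the last step left them, time stands still between calls to the robot, and variables do not carry over. Pictures are saved under pics/ and viewed, about 8 in all and at most 12, crops included, and the job is handed in when it is done.

Besides the shell and the picture viewer there is one more tool, called after ">>>" by a JSON object that holds its "name" and its "arguments", one argument or row to a line. carry_out: Moves the arm, as the interface text tells. Its arguments: {"type":"object","properties":{"moves":{"type":"array","items":{"type":"object","properties":{"dx":{"type":"number"},"dy":{"type":"number"},"dz":{"type":"number"},"twist":{"type":"number"}}}},"grip":{"type":"number"}},"required":["moves"]}

```bash
mkdir -p pics; cat > h.py <<'E'
from cell import *
import numpy as np, cv2
def grab(n):
    im,d=read_camera(n); np.savez(f'{n}.npz',im=im,d=d); return im,d
def cloud(n,d):
    c=camera_info(n); K=np.array(c['mtx'],float); D=np.array(c['dist_coeffs'],float)
    R=np.array(c['R']);t=np.array(c['t']).ravel()
    v,u=np.mgrid[:d.shape[0],:d.shape[1]]
    p=cv2.undistortPoints(np.stack([u,v],-1).reshape(-1,1,2).astype(np.float64),K,D).reshape(*d.shape,2)
    P=np.dstack([p*d[...,None],d])
    return (P-t)@R
E
python3 - <<'E'
from h import *
a,_=grab('scene');b,_=grab('top')
for n,i in(('scene',a),('top',b)):
    cv2.imwrite(f'pics/{n}1.png',i[...,::-1])
    c=camera_info(n);print(n,np.round(-np.array(c['R']).T@np.array(c['t']).ravel()),np.round(c['R'],2).tolist())
print(state())
E
```

```text
scene [1789. -399.  982.] [[0.31, 0.95, 0.02], [0.58, -0.18, -0.8], [-0.75, 0.26, -0.6]]
top [ 407.   -9. 1301.] [[0.02, -1.0, -0.01], [-0.99, -0.02, -0.16], [0.16, 0.02, -0.99]]
{'t': 0.1, 'joints': array([-1.40258517e+00,  4.91472606e-01,  1.55937561e+00,  3.02857480e-05,
        1.09172150e+00, -1.05621992e-01]), 'qvel': array([-0.00106494, -0.00156214, -0.00387626, -0.00037395, -0.00035493,
       -0.00060359]), 'tau': array([ 1.89155435e-03, -6.13623548e+01, -2.58604270e+01,  6.93514547e-02,
        4.70529101e-02, -4.37153221e-05]), 'eef_pos': array([ 168.99454683, -601.49691264,  214.14120315]), 'tcp_rot': array([-3.14062387e+00, -1.29720449e-04,  2.73819108e-01]), 'ft_force': array([0.73594046, 0.53218291, 0.43924063]), 'moment': array([0.02684691, 0.02675868, 0.01487774]), 'opening': 1.0001855178219492}
```

View pics/scene1.png

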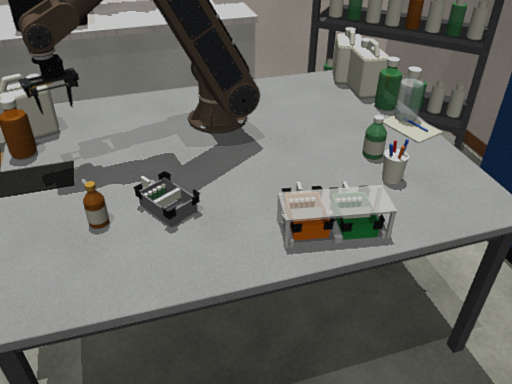

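View pics/top1.png

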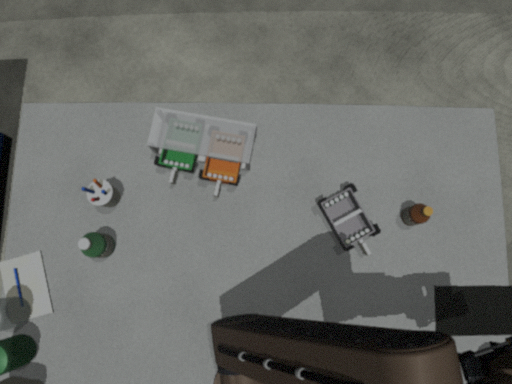

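The top view shows the green tray in the left bay with its tab at about (173,176). The grey tray is at (348,216), with its tab at (366,248). The orange tray's tab is at (217,188), the pen tub at (98,193), and the bottles at (93,244) and (415,214). Next I'll measure with the depth.

```bash
python3 - <<'E'
from h import *
f=np.load('top.npz');im=f['im'];d=f['d'];P=cloud('top',d)
def at(u,v): return np.round(P[v,u]).tolist()
print('bench',at(280,260),at(130,230),'tub',at(98,193),'gb',at(93,244),'am',at(415,214))
print('riser corners',at(157,111),at(254,124))
hsv=cv2.cvtColor(im,cv2.COLOR_RGB2HSV)
x,y,z=np.moveaxis(P,-1,0)
v,u=np.mgrid[:384,:512]
def roi(a,b,c,e): return (u>=a)&(u<=b)&(v>=c)&(v<=e)
for n,r in(('greentab',roi(165,182,166,188)),('orangetab',roi(208,226,178,200)),('greytab',roi(355,375,236,260))):
    m=r&(z>45)&(z<72)&(hsv[...,1]<60)&(im.min(-1)>90)
    q=P[m];print(n,len(q))
    if len(q)>3:
        c=q[:,:2].mean(0);w=np.linalg.svd(q[:,:2]-c)[2][0];s=(q[:,:2]-c)@w
        print(np.round(q.mean(0),1),'dir deg',np.degrees(np.arctan2(w[1],w[0])),'ext',s.min(),s.max(),'z',np.percentile(q[:,2],[5,50,95]))
m=roi(305,385,175,255)&(z>45)&(z<85)&(im.max(-1)<90)
q=P[m][:,:2].astype(np.float32);print('grey',len(q),cv2.minAreaRect(q))
m=roi(150,200,140,175)&(z>40)&(z<85)&(hsv[...,0]>45)&(hsv[...,0]<80)&(hsv[...,1]>120)
print('green',m.sum(),cv2.minAreaRect(P[m][:,:2].astype(np.float32)))
m=roi(140,262,100,172)&(z>100)&(z<118)
print('riser',m.sum(),cv2.minAreaRect(P[m][:,:2].astype(np.float32)))
s=[]
for n,(a,b,c,e) in dict(grn=(155,205,143,195),gry=(310,385,178,262)).items():
    s.append(cv2.resize(im[c:e,a:b],(390,400),interpolation=cv2.INTER_CUBIC))
cv2.imwrite('pics/crop1.png',cv2.convertScaleAbs(np.hstack(s),alpha=1.5)[...,::-1])
E
```

```text
bench [408.0, -85.0, -4.0] [497.0, 416.0, -1.0] tub [603.0, 491.0, 104.0] gb [444.0, 481.0, 136.0] am [553.0, -493.0, 105.0]
riser corners [873.0, 319.0, 107.0] [832.0, 7.0, 107.0]
greentab 65
[677.3 267.6  59.1] dir deg 164.3689096121161 ext -32.98143744905402 26.737593386194266 z [48.93395782 59.92471526 65.79681412]
orangetab 70
[635.1 122.8  58.2] dir deg 167.63178222074907 ext -33.378068199013754 26.29537599741763 z [47.36232323 59.244944   65.03090957]
greytab 86
[ 459.3 -343.3   58.7] dir deg -151.65259490635293 ext -24.84124859794846 32.8176706289139 z [49.41251453 59.89317371 66.27804279]
grey 341 ((530.5758666992188, -304.3544616699219), (221.17991638183594, 130.26092529296875), 29.364702224731445)
green 73 ((724.5764770507812, 260.4703369140625), (115.3035888671875, 51.942230224609375), 81.14811706542969)
riser 4089 ((795.7704467773438, 174.14208984375), (331.24951171875, 132.47406005859375), 80.67577362060547)
```

View pics/crop1.png

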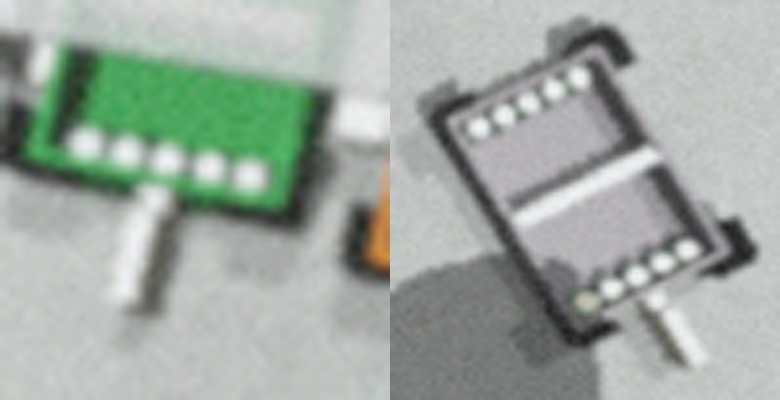

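```bash
cat > go.py <<'E'
import sys
from h import *
s=state();p=s['eef_pos'];psi=s['tcp_rot'][2]
X,Y,Z,W=map(float,sys.argv[1:5])
e=np.array([X,Y])-p[:2];c,n=np.cos(psi),np.sin(psi)
tw=-((W-np.degrees(psi)+180)%360-180)
print('t',s['t'],np.round(p,1),np.round(np.degrees(s['tcp_rot']),2),'F',np.round(s['ft_force'],1),'op',round(s['opening'],3))
print('dx %.4f dy %.4f dz %.4f twist %.2f'%((c*e[0]+n*e[1])/1e3,(n*e[0]-c*e[1])/1e3,(p[2]-Z)/1e3,tw))
E
python3 go.py 662 270 214 -9.3
```

```text
t 0.1 [ 169.  -601.5  214.1] [-1.7994e+02 -1.0000e-02  1.5690e+01] F [0.7 0.5 0.4] op 1.0
dx 0.7103 dy -0.7057 dz 0.0001 twist 24.99
```

>>> {"name": "carry_out", "arguments": {
  "moves": [
    {"dx": 0.71,"dy": -0.706,"dz": 0,"twist": 25},
    {"dx": 0.71,"dy": -0.706,"dz": 0,"twist": 25},
    {"dx": 0.71,"dy": -0.706,"dz": 0,"twist": 25},
    {"dx": 0.71,"dy": -0.706,"dz": 0,"twist": 25},
    {"dx": 0.71,"dy": -0.706,"dz": 0,"twist": 25}
  ],
  "grip": 0.095
}}

```text
t: 0.6
eef_pos: [292.5, -382.2, 214.5]
tcp_rot: [-3.141, 0.0, -0.163]
ft_force: [1.1, -0.1, 0.5]
opening: 1.0
```

```bash
python3 go.py 662 270 214 -9.3
```

```text
t 0.6 [ 292.5 -382.2  214.5] [-1.7999e+02  1.0000e-02 -9.3600e+00] F [ 1.1 -0.1  0.5] op 1.0
dx 0.2586 dy -0.7036 dz 0.0005 twist -0.06
```

>>> {"name": "carry_out", "arguments": {
  "moves": [
    {"dx": 0.259,"dy": -0.704},
    {"dx": 0.259,"dy": -0.704},
    {"dx": 0.259,"dy": -0.704},
    {"dx": 0.259,"dy": -0.704},
    {"dx": 0.259,"dy": -0.704}
  ]
}}

```text
schema error: expected keys dx, dy, dz, twist
```

>>> {"name": "carry_out", "arguments": {
  "moves": [
    {"dx": 0.173,"dy": -0.469},
    {"dx": 0.173,"dy": -0.469},
    {"dx": 0.173,"dy": -0.469},
    {"dx": 0.173,"dy": -0.469},
    {"dx": 0.173,"dy": -0.469}
  ]
}}

```text
schema error: expected keys dx, dy, dz, twist
```

>>> {"name": "carry_out", "arguments": {
  "moves": [
    {"dx": 0.086,"dy": -0.2},
    {"dx": 0.086,"dy": -0.2},
    {"dx": 0.086,"dy": -0.2},
    {"dx": 0.086,"dy": -0.2},
    {"dx": 0.086,"dy": -0.2}
  ]
}}

```text
schema error: expected keys dx, dy, dz, twist
```

```bash
python3 go.py 662 270 120 -9.3; python3 - <<'E'
from h import *
a,_=grab('top')
cv2.imwrite('pics/top2.png',cv2.resize(cv2.convertScaleAbs(a[80:260,100:340],alpha=1.4),(720,540),interpolation=2)[...,::-1])
E
```

```text
t 0.6 [ 292.5 -382.2  214.5] [-1.7999e+02  1.0000e-02 -9.3600e+00] F [ 1.1 -0.1  0.5] op 1.0
dx 0.2586 dy -0.7036 dz 0.0945 twist -0.06
```

View pics/top2.png

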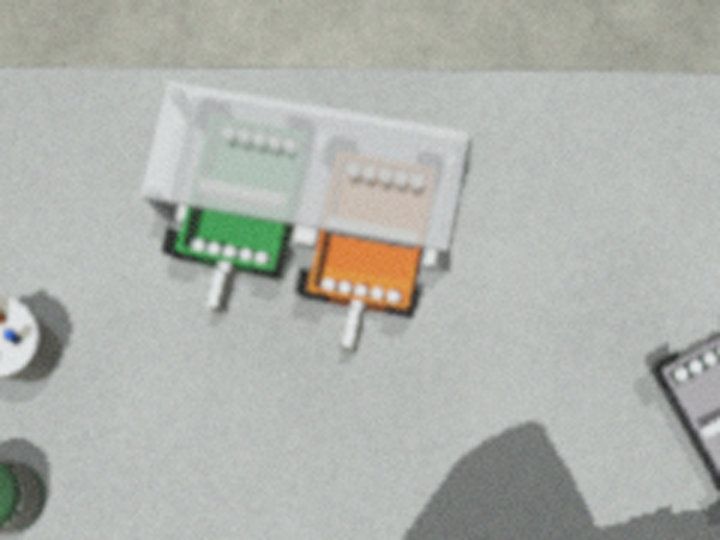

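The arm did not move, because the move rows need all four keys. The picture shows the green tab's tip at about (215,305) and its root at (225,268) in the crop, which agrees with the measurement.

>>> {"name": "carry_out", "arguments": {
  "moves": [
    {"dx": 0.259,"dy": -0.704,"dz": 0,"twist": 0},
    {"dx": 0.259,"dy": -0.704,"dz": 0,"twist": 0},
    {"dx": 0.259,"dy": -0.704,"dz": 0,"twist": 0},
    {"dx": 0.259,"dy": -0.704,"dz": 0,"twist": 0},
    {"dx": 0.259,"dy": -0.704,"dz": 0,"twist": 0}
  ]
}}

```text
t: 1.15
eef_pos: [415.7, -164.7, 214.6]
tcp_rot: [3.142, -0.0, -0.163]
ft_force: [0.9, -0.6, 0.3]
opening: 0.994
```

>>> {"name": "carry_out", "arguments": {
  "moves": [
    {"dx": 0.173,"dy": -0.469,"dz": 0,"twist": 0},
    {"dx": 0.173,"dy": -0.469,"dz": 0,"twist": 0},
    {"dx": 0.173,"dy": -0.469,"dz": 0,"twist": 0},
    {"dx": 0.173,"dy": -0.469,"dz": 0,"twist": 0},
    {"dx": 0.173,"dy": -0.469,"dz": 0,"twist": 0}
  ]
}}

```text
t: 1.65
eef_pos: [539.1, 53.0, 214.5]
tcp_rot: [3.141, 0.0, -0.162]
ft_force: [0.1, -0.8, -0.5]
opening: 0.997
```

```bash
python3 go.py 662 270 130 -9.3
```

```text
t 1.65 [539.1  53.  214.5] [ 1.7999e+02  1.0000e-02 -9.2900e+00] F [ 0.1 -0.8 -0.5] op 0.997
dx 0.0862 dy -0.2340 dz 0.0845 twist 0.01
```

>>> {"name": "carry_out", "arguments": {
  "moves": [
    {"dx": 0.086,"dy": -0.234,"dz": 0,"twist": 0},
    {"dx": 0.086,"dy": -0.234,"dz": 0,"twist": 0},
    {"dx": 0.086,"dy": -0.234,"dz": 0.02,"twist": 0},
    {"dx": 0.086,"dy": -0.234,"dz": 0.05,"twist": 0},
    {"dx": 0.086,"dy": -0.234,"dz": 0.085,"twist": 0}
  ]
}}

```text
t: 2.15
eef_pos: [653.2, 253.4, 152.2]
tcp_rot: [-3.14, -0.004, -0.161]
ft_force: [0.6, -1.1, 0.3]
opening: 0.998
```

```bash
python3 - <<'E'
from h import *
a,d=grab('scene');P=cloud('scene',d)
cv2.imwrite('pics/sc3.png',cv2.resize(cv2.convertScaleAbs(a[100:260,240:440],alpha=1.4),(750,600),interpolation=2)[...,::-1])
E
python3 go.py 662 270 26 -9.3
```

```text
t 2.2 [651.6 255.8 143.1] [179.9    0.32  -9.16] F [-5.2  0.9 -6.4] op 0.998
dx 0.0080 dy -0.0157 dz 0.1171 twist 0.14
```

View pics/sc3.png

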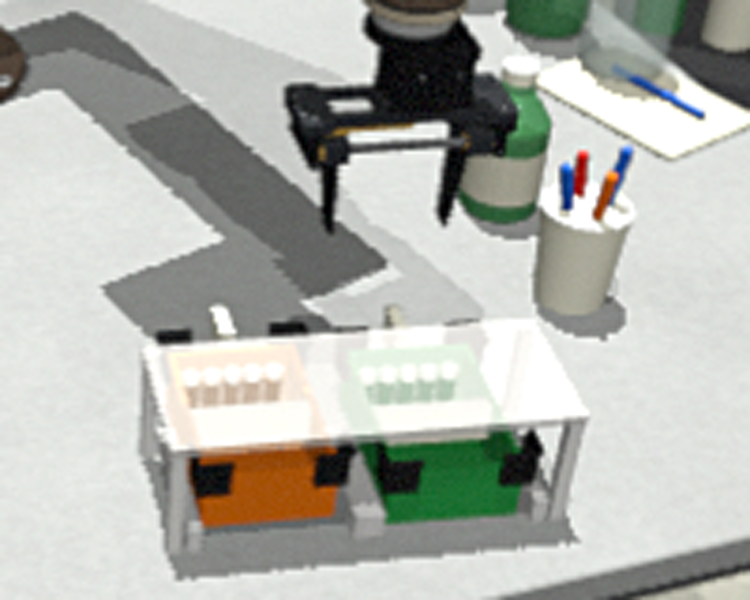

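The gripper's fingers, at (330,230) and (445,220) in the crop, straddle the green tab at (393,315).

>>> {"name": "carry_out", "arguments": {
  "moves": [
    {"dx": 0.008,"dy": -0.016,"dz": 0,"twist": 0},
    {"dx": 0.008,"dy": -0.016,"dz": 0.04,"twist": 0},
    {"dx": 0.008,"dy": -0.016,"dz": 0.075,"twist": 0},
    {"dx": 0.008,"dy": -0.016,"dz": 0.1,"twist": 0},
    {"dx": 0.008,"dy": -0.016,"dz": 0.115,"twist": 0}
  ]
}}

```text
t: 2.7
eef_pos: [660.9, 264.6, 33.5]
tcp_rot: [3.14, 0.003, -0.162]
ft_force: [-0.6, -0.2, -0.6]
opening: 1.004
```

>>> {"name": "carry_out", "arguments": {
  "moves": [
    {"dx": 0,"dy": 0,"dz": 0,"twist": 0}
  ]
}}

```text
t: 2.8
eef_pos: [661.0, 264.6, 34.1]
tcp_rot: [3.14, 0.003, -0.163]
ft_force: [-0.2, 0.3, -1.5]
opening: 1.0
```

```bash
python3 go.py 662 270 28 -9.3;python3 - <<'E'
from h import *
a,_=grab('top')
cv2.imwrite('pics/top4.png',cv2.resize(cv2.convertScaleAbs(a[110:230,110:270],alpha=1.4),(800,600),interpolation=2)[...,::-1])
E
```

```text
t 2.8 [661.  264.6  34.1] [179.9    0.19  -9.32] F [-0.2  0.3 -1.5] op 1.0
dx 0.0001 dy -0.0055 dz 0.0061 twist -0.02
```

View pics/top4.png

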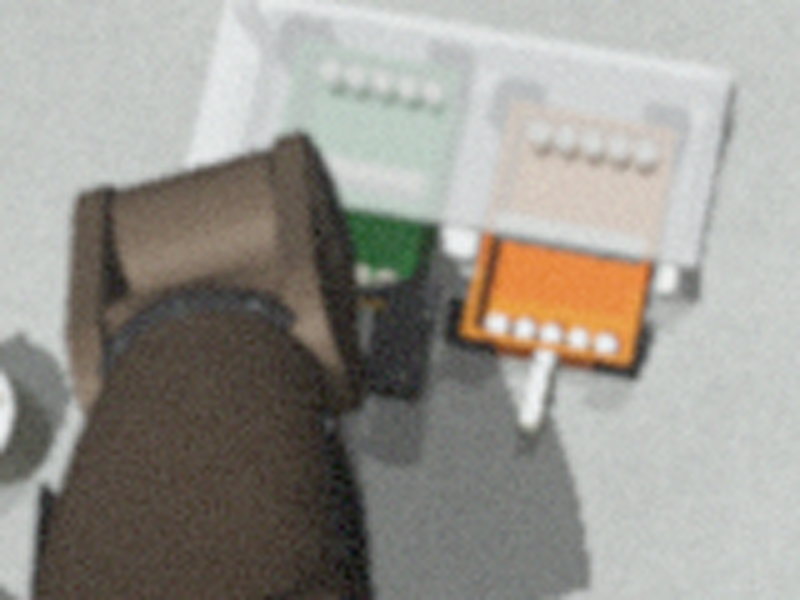

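The arm hides the tab in this view; the gripper's right finger is at about (400,340), beside the tray's front corner. I'll correct the residual and close.

>>> {"name": "carry_out", "arguments": {
  "moves": [
    {"dx": 0,"dy": -0.005,"dz": 0.006,"twist": 0},
    {"dx": 0,"dy": -0.005,"dz": 0.006,"twist": 0}
  ]
}}

```text
t: 3.05
eef_pos: [663.1, 270.6, 31.0]
tcp_rot: [-3.141, -0.001, -0.162]
ft_force: [-0.9, 0.3, -0.8]
opening: 0.998
```

>>> {"name": "carry_out", "arguments": {
  "moves": [
    {"dx": 0,"dy": 0,"dz": 0,"twist": 0},
    {"dx": 0,"dy": 0,"dz": 0,"twist": 0},
    {"dx": 0,"dy": 0,"dz": 0,"twist": 0},
    {"dx": 0,"dy": 0,"dz": 0,"twist": 0},
    {"dx": 0,"dy": 0,"dz": 0,"twist": 0}
  ],
  "grip": 0.0
}}

```text
t: 3.55
eef_pos: [662.7, 269.9, 30.4]
tcp_rot: [3.142, -0.0, -0.163]
ft_force: [0.1, -0.1, 0.2]
opening: 0.636
```

>>> {"name": "carry_out", "arguments": {
  "moves": [
    {"dx": 0,"dy": 0,"dz": 0,"twist": 0},
    {"dx": 0,"dy": 0,"dz": 0,"twist": 0},
    {"dx": 0,"dy": 0,"dz": 0,"twist": 0}
  ]
}}

```text
t: 3.85
eef_pos: [662.7, 269.9, 30.2]
tcp_rot: [3.141, -0.0, -0.162]
ft_force: [0.5, 0.9, -0.0]
opening: 0.384
```

>>> {"name": "carry_out", "arguments": {
  "moves": [
    {"dx": 0,"dy": 0,"dz": 0,"twist": 0},
    {"dx": 0,"dy": 0,"dz": 0,"twist": 0},
    {"dx": 0,"dy": 0,"dz": 0,"twist": 0},
    {"dx": 0,"dy": 0,"dz": 0,"twist": 0},
    {"dx": 0,"dy": 0,"dz": 0,"twist": 0}
  ]
}}

```text
t: 4.35
eef_pos: [662.7, 269.8, 30.2]
tcp_rot: [3.141, 0.0, -0.163]
ft_force: [-0.3, -2.0, -0.3]
opening: 0.123
```

>>> {"name": "carry_out", "arguments": {
  "moves": [
    {"dx": 0,"dy": 0,"dz": 0,"twist": 0},
    {"dx": 0,"dy": 0,"dz": 0,"twist": 0}
  ]
}}

```text
t: 4.55
eef_pos: [662.6, 269.7, 30.3]
tcp_rot: [3.141, 0.0, -0.163]
ft_force: [-0.3, -1.6, 0.6]
opening: 0.125
```

The tab is gripped, with an opening of about 12 mm. I'll pull gently along tool −x.

>>> {"name": "carry_out", "arguments": {
  "moves": [
    {"dx": -0.008,"dy": 0,"dz": 0,"twist": 0},
    {"dx": -0.02,"dy": 0,"dz": 0,"twist": 0},
    {"dx": -0.035,"dy": 0,"dz": 0,"twist": 0},
    {"dx": -0.05,"dy": 0,"dz": 0,"twist": 0},
    {"dx": -0.065,"dy": 0,"dz": 0,"twist": 0}
  ]
}}

```text
t: 5.05
eef_pos: [597.1, 280.9, 30.2]
tcp_rot: [-3.142, -0.0, -0.162]
ft_force: [2.6, -0.1, -2.7]
opening: 0.125
```

```bash
python3 go.py 495 297 30 -9.3
```

```text
t 5.05 [597.1 280.9  30.2] [-1.80e+02 -1.00e-02 -9.28e+00] F [ 2.6 -0.1 -2.7] op 0.125
dx -0.1033 dy 0.0005 dz 0.0002 twist 0.02
```

>>> {"name": "carry_out", "arguments": {
  "moves": [
    {"dx": -0.02,"dy": 0,"dz": 0,"twist": 0},
    {"dx": -0.045,"dy": 0,"dz": 0,"twist": 0},
    {"dx": -0.07,"dy": 0,"dz": 0,"twist": 0},
    {"dx": -0.09,"dy": 0,"dz": 0,"twist": 0},
    {"dx": -0.105,"dy": 0,"dz": 0,"twist": 0}
  ]
}}

```text
t: 5.55
eef_pos: [492.8, 297.8, 30.4]
tcp_rot: [3.141, 0.0, -0.162]
ft_force: [1.2, 0.9, -2.7]
opening: 0.124
```

>>> {"name": "carry_out", "arguments": {
  "moves": [
    {"dx": 0,"dy": 0,"dz": 0,"twist": 0},
    {"dx": 0,"dy": 0,"dz": 0,"twist": 0}
  ]
}}

```text
t: 5.75
eef_pos: [494.7, 297.7, 30.4]
tcp_rot: [3.141, 0.0, -0.162]
ft_force: [-1.5, 0.3, -1.1]
opening: 0.127
```

>>> {"name": "carry_out", "arguments": {
  "moves": [
    {"dx": 0,"dy": 0,"dz": 0,"twist": 0},
    {"dx": 0,"dy": 0,"dz": 0,"twist": 0},
    {"dx": 0,"dy": 0,"dz": 0,"twist": 0},
    {"dx": 0,"dy": 0,"dz": 0,"twist": 0},
    {"dx": 0,"dy": 0,"dz": 0,"twist": 0}
  ],
  "grip": 0.06
}}

```text
t: 6.25
eef_pos: [495.1, 297.4, 30.2]
tcp_rot: [3.142, -0.0, -0.163]
ft_force: [-0.3, -0.1, 0.9]
opening: 0.491
```

```bash
python3 go.py 495 297 150 80.7
```

```text
t 6.25 [495.1 297.4  30.2] [ 1.80e+02 -1.00e-02 -9.32e+00] F [-0.3 -0.1  0.9] op 0.491
dx -0.0001 dy 0.0004 dz -0.1198 twist -90.02
```

>>> {"name": "carry_out", "arguments": {
  "moves": [
    {"dx": 0,"dy": 0,"dz": -0.02,"twist": 0},
    {"dx": 0,"dy": 0,"dz": -0.06,"twist": 0},
    {"dx": 0,"dy": 0,"dz": -0.11,"twist": 0},
    {"dx": 0,"dy": 0.05,"dz": -0.15,"twist": -8.5},
    {"dx": 0,"dy": 0.1,"dz": -0.15,"twist": -17}
  ]
}}

```text
t: 6.75
eef_pos: [482.1, 212.6, 181.7]
tcp_rot: [-3.141, -0.006, 0.136]
ft_force: [0.7, -0.8, -0.8]
opening: 0.63
```

```bash
python3 go.py 470 0 180 80.7
```

```text
t 6.75 [482.1 212.6 181.7] [-179.95   -0.35    7.78] F [ 0.7 -0.8 -0.8] op 0.63
dx -0.0408 dy 0.2090 dz 0.0017 twist -72.92
```

>>> {"name": "carry_out", "arguments": {
  "moves": [
    {"dx": -0.04,"dy": 0.209,"dz": 0,"twist": -73},
    {"dx": -0.04,"dy": 0.209,"dz": 0,"twist": -73},
    {"dx": -0.04,"dy": 0.209,"dz": 0,"twist": -73},
    {"dx": -0.04,"dy": 0.209,"dz": 0,"twist": -73},
    {"dx": -0.04,"dy": 0.209,"dz": 0,"twist": -73}
  ]
}}

```text
t: 7.25
eef_pos: [467.8, -0.8, 178.5]
tcp_rot: [3.141, -0.0, 0.804]
ft_force: [0.2, 1.1, -0.4]
opening: 0.631
```

```bash
python3 go.py 470 0 180 80.7; python3 - <<'E'
from h import *
a,d=grab('top')
cv2.imwrite('pics/top5.png',cv2.resize(cv2.convertScaleAbs(a[100:280,100:400],alpha=1.4),(800,480),interpolation=2)[...,::-1])
E
```

```text
t 7.25 [467.8  -0.8 178.5] [ 1.7997e+02 -1.0000e-02  4.6050e+01] F [ 0.2  1.1 -0.4] op 0.631
dx 0.0021 dy 0.0010 dz -0.0015 twist -34.65
```

View pics/top5.png

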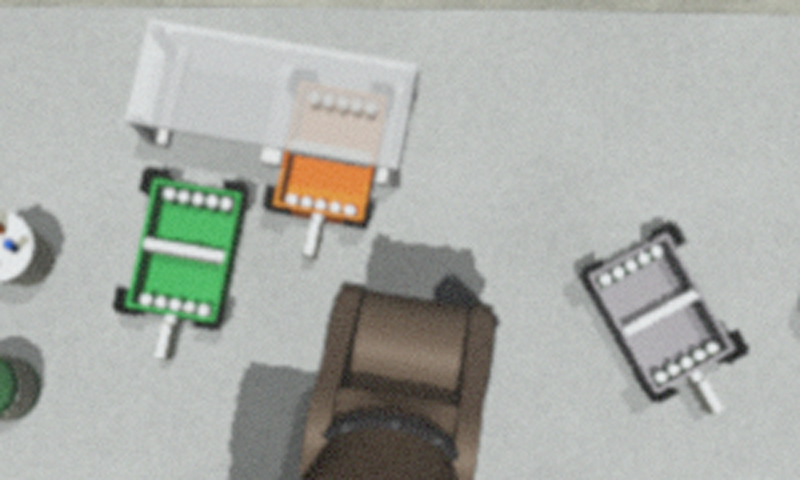

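The green tray now stands in the open: handle at (183,248) and tab at (166,335) in the crop, with its rear lugs clear of the riser. The grey tray's handle is at (660,312). Now I'll measure both trays finely.

```bash
cat > fit.py <<'E'
from h import *
from scipy.optimize import least_squares
C=camera_info('top');K=np.array(C['mtx'],float);D=np.array(C['dist_coeffs'],float);R=np.array(C['R']);T=np.array(C['t'],float).ravel()
def plane(px,z):
    p=cv2.undistortPoints(np.array(px,float).reshape(-1,1,2),K,D).reshape(-1,2)
    r=np.c_[p,np.ones(len(p))]@R; o=-R.T@T
    return (o+r*((z-o[2])/r[:,2])[:,None])[:,:2]
def fit(im,x0,z0=0,green=True):
    """render a simple colour model of the tray into the top picture and fit x,y,yaw"""
    g=im.astype(float)
    x,y,a=x0
    # sample rays over a grid of tray points, per layer, and score white(handle,tab) minus surround
    def world(P,q):
        c,s=np.cos(q[2]),np.sin(q[2]);P=np.asarray(P,float)
        return np.c_[q[0]+c*P[:,0]-s*P[:,1],q[1]+s*P[:,0]+c*P[:,1],P[:,2]+z0]
    S=cv2.GaussianBlur(g.min(-1).astype(np.float32),(0,0),.7)
    def samp(P,q):
        uv=cv2.projectPoints(world(P,q),cv2.Rodrigues(R)[0],T,K,D)[0].reshape(-1,2).astype(np.float32)
        return cv2.remap(S,uv[:,:1],uv[:,1:],cv2.INTER_LINEAR).ravel()
    G=lambda xs,ys,z:np.array([(i,j,z) for i in xs for j in ys])
    hi=[G(np.linspace(-4,4,5),np.linspace(-46,46,24),53),G(np.linspace(-131,-98,16),np.linspace(-4,4,5),62)]
    lo=[G([-13,-10,10,13],np.linspace(-40,40,20),45),G(np.linspace(-131,-98,16),[-13,-10,10,13],45)]
    lug=[]
    for sx in(-1,1):
        for sy in(-1,1):
            lug.append(G(sx*np.linspace(83,91,4),sy*np.linspace(40,66,8),73)); lug.append(G(sx*np.linspace(60,90,8),sy*np.linspace(58,66,4),73))
    def cost(q):
        f=lambda L:np.mean([samp(P,q).mean() for P in L])
        return -(f(hi)-f(lo))+1.0*f(lug)
    from scipy.optimize import minimize
    s=np.array([4,4,.04])
    r=minimize(lambda w:cost(np.array(x0)+w*s),np.zeros(3),method='Nelder-Mead',options=dict(initial_simplex=[[0,0,0],[2,0,0],[0,2,0],[0,0,2]],xatol=.01,fatol=.01))
    return np.array(x0)+r.x*s,r.fun,world,samp
E
python3 - <<'E'
from fit import *
f=np.load('top.npz');im=f['im']
out=im.copy()
for n,hp in(('green',(100+183*.375,100+248*.375)),('grey',(100+660*.375,100+312*.375))):
    h=plane(hp,53)[0]; a=np.radians(-9.3 if n=='green' else 29.4)
    for k in range(2):
        q,c,w,s=fit(im,(h[0]+(6*k-3),h[1]+3*k,a+.02*k)); print(n,np.round(q[:2],1),np.round(np.degrees(q[2]),2),round(c,2))
    m=im.min(-1).astype(float)
    Pm=[(0,-49,53),(0,49,53),(-80,-55,55),(-80,55,55),(80,-55,55),(80,55,55),(-134,0,62),(-91,-66,73),(-91,66,73),(91,66,73),(91,-66,73)]
    uv=cv2.projectPoints(w(Pm,q),cv2.Rodrigues(R)[0],T,K,D)[0].reshape(-1,2)
    np.save(n+'.npy',q)
    big=cv2.resize(im,None,fx=5,fy=5,interpolation=2) if n=='green' else big
    for p in uv: cv2.circle(big,tuple(int(v) for v in (p+.5)*5),3,(255,0,0),-1)
A=big[145*5:250*5,135*5:205*5];B=big[170*5:275*5,310*5:390*5]
cv2.imwrite('pics/fit6.png',cv2.convertScaleAbs(np.hstack([A,B]),alpha=1.5)[...,::-1])
q=np.load('green.npy');d=np.array([495.1,297.4])-q[:2];c,s=np.cos(q[2]),np.sin(q[2]);print('grip in tray frame',d@[c,s],d@[-s,c])
E
ls pics; python3 -c "
import cv2;print(cv2.imread('pics/fit6.png').shape)"
```

```text
green [614.6 278. ] -10.59 3.13
green [614.6 278.1] -10.63 3.09
grey [ 547.1 -294.2] 30.5 27.14
grey [ 547.1 -294.2] 30.53 27.15
grip in tray frame -121.01667679754867 -3.024558750905802
crop1.png
fit6.png
sc3.png
scene1.png
top1.png
top2.png
top4.png
top5.png
(525, 750, 3)
```

View pics/fit6.png

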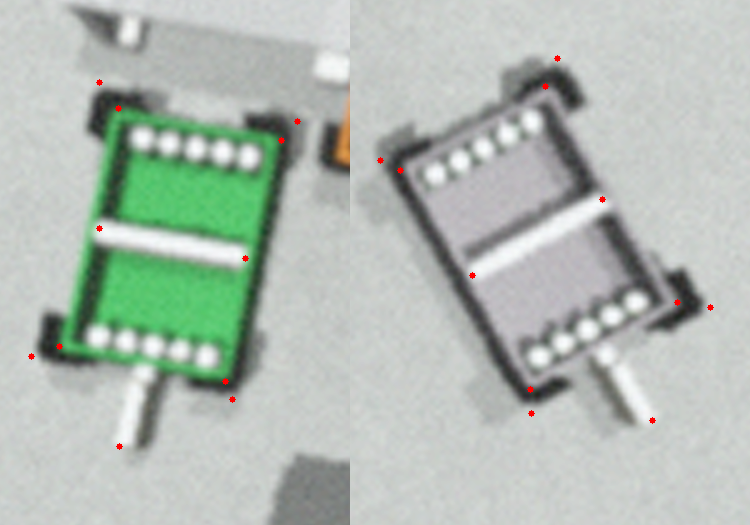

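The wall-corner marks match, but the lug marks fall outside the real lugs and bias the yaw: green fits at −10.6°, while the tab grip implies −9.3°. I'll refit with the vials, handle and tab instead of the lugs, with green as the check.

```bash
cat > fit2.py <<'E'
from fit import *
from scipy.optimize import minimize
G=lambda xs,ys,z:np.array([(i,j,z) for i in xs for j in ys])
th=np.arange(12)*np.pi/6
def world(P,q,z0=0):
    c,s=np.cos(q[2]),np.sin(q[2]);P=np.asarray(P,float)
    return np.c_[q[0]+c*P[:,0]-s*P[:,1],q[1]+s*P[:,0]+c*P[:,1],P[:,2]+z0]
def proj(P,q,z0=0): return cv2.projectPoints(world(P,q,z0),cv2.Rodrigues(R)[0],T,K,D)[0].reshape(-1,2)
def fitw(im,x0,z0=0):
    S=cv2.GaussianBlur(im.min(-1).astype(np.float32),(0,0),.6)
    def m(P,q):
        uv=proj(P,q,z0).astype(np.float32); return cv2.remap(S,uv[:,:1],uv[:,1:],cv2.INTER_LINEAR).mean()
    def cost(q):
        v=[(sx*q[3],k*q[4],46) for sx in(-1,1) for k in range(-2,3)]
        ring=lambda r:np.array([(a+r*np.cos(t),b+r*np.sin(t),z) for a,b,z in v for t in th])
        c=-2*(m(ring(4),q)-m(ring(10),q))
        c-=m(G(np.linspace(-4,4,5),np.linspace(-46,46,24),53),q)-m(G([-12,-10,10,12],np.linspace(-40,40,20),53),q)
        c-=m(G(np.linspace(-131,-98,16),np.linspace(-4,4,5),62),q)-m(G(np.linspace(-131,-98,16),[-12,-10,10,12],62),q)
        return c
    x0=np.r_[x0,62,18.]; s=np.array([3,3,.03,2,1.])
    r=minimize(lambda w:cost(x0+w*s),np.zeros(5),method='Nelder-Mead',options=dict(initial_simplex=np.vstack([np.zeros(5),2*np.eye(5)]),xatol=.01,fatol=.01,maxiter=2000))
    return x0+r.x*s,r.fun
E
python3 - <<'E'
from fit2 import *
im=np.load('top.npz')['im']
big=cv2.resize(im,None,fx=5,fy=5,interpolation=2)
for n in('green','grey'):
    q,c=fitw(im,np.load(n+'.npy')); q,c=fitw(im,q[:3]+[2,-2,.02])
    print(n,np.round(q[:2],1),np.degrees(q[2]).round(2),np.round(q[3:],1),round(c,1)); np.save(n+'.npy',q[:3])
    if n=='green':
        d=np.array([495.1,297.4])-q[:2];cc,s=np.cos(q[2]),np.sin(q[2]);print('grip in tray frame',d@[cc,s],d@[-s,cc])
E
```

```text
green [614.1 278.2] -9.47 [66.4 18.2] -235.2
grip in tray frame -120.51085542169544 -0.6150851148659714
grey [ 547.3 -294.7] 29.44 [66.2 18.1] -170.1
```

The refit agrees with the gripped tab to within 0.6 mm and 0.2°. Moving over the green tray's handle.

```bash
python3 go.py 614.2 278 150 80.6
```

```text
t 7.3 [467.8  -3.9 178.5] [1.7994e+02 4.0000e-02 4.6920e+01] F [ 0.8 -1.8 -0.7] op 0.635
dx 0.3059 dy -0.0856 dz 0.0285 twist -33.68
```

>>> {"name": "carry_out", "arguments": {
  "moves": [
    {"dx": 0.306,"dy": -0.086,"dz": 0,"twist": -33.7},
    {"dx": 0.306,"dy": -0.086,"dz": 0,"twist": -33.7},
    {"dx": 0.306,"dy": -0.086,"dz": 0,"twist": -33.7},
    {"dx": 0.306,"dy": -0.086,"dz": 0,"twist": -33.7},
    {"dx": 0.306,"dy": -0.086,"dz": 0,"twist": -33.7}
  ],
  "grip": 0.06
}}

```text
t: 7.8
eef_pos: [588.2, 222.9, 178.4]
tcp_rot: [3.141, 0.0, 1.392]
ft_force: [0.8, -1.8, 0.7]
opening: 0.633
```

```bash
python3 go.py 614.2 278 120 80.6
```

```text
t 7.8 [588.2 222.9 178.4] [179.99   0.    79.74] F [ 0.8 -1.8  0.7] op 0.633
dx 0.0588 dy 0.0157 dz 0.0584 twist -0.86
```

>>> {"name": "carry_out", "arguments": {
  "moves": [
    {"dx": 0.04,"dy": 0.01,"dz": 0,"twist": -0.8},
    {"dx": 0.058,"dy": 0.0155,"dz": 0.01,"twist": -0.8},
    {"dx": 0.058,"dy": 0.0155,"dz": 0.04,"twist": -0.8},
    {"dx": 0.058,"dy": 0.0155,"dz": 0.06,"twist": -0.8},
    {"dx": 0.058,"dy": 0.0155,"dz": 0.06,"twist": -0.8}
  ]
}}

```text
t: 8.3
eef_pos: [612.1, 274.9, 115.4]
tcp_rot: [-3.137, 0.003, 1.401]
ft_force: [0.7, 0.1, -0.8]
opening: 0.631
```

```bash
python3 go.py 614.2 278 20 80.6
```

```text
t 8.3 [612.1 274.9 115.4] [-1.7974e+02  1.4000e-01  8.0280e+01] F [ 0.7  0.1 -0.8] op 0.631
dx 0.0035 dy 0.0016 dz 0.0954 twist -0.32
```

>>> {"name": "carry_out", "arguments": {
  "moves": [
    {"dx": 0.001,"dy": 0.0005,"dz": 0.01,"twist": 0},
    {"dx": 0.001,"dy": 0.0005,"dz": 0.03,"twist": 0},
    {"dx": 0.001,"dy": 0.0005,"dz": 0.05,"twist": 0},
    {"dx": 0.001,"dy": 0.0005,"dz": 0.05,"twist": 0},
    {"dx": 0.001,"dy": 0.0005,"dz": 0.05,"twist": 0}
  ]
}}

```text
t: 8.8
eef_pos: [614.5, 276.0, 69.3]
tcp_rot: [3.141, -0.0, 1.401]
ft_force: [-0.2, 0.1, 0.9]
opening: 0.626
```

```bash
python3 go.py 614.2 278 20 80.6
```

```text
t 8.8 [614.5 276.   69.3] [ 1.7995e+02 -2.0000e-02  8.0260e+01] F [-0.2  0.1  0.9] op 0.626
dx 0.0019 dy -0.0007 dz 0.0493 twist -0.34
```

>>> {"name": "carry_out", "arguments": {
  "moves": [
    {"dx": 0.002,"dy": -0.001,"dz": 0.015,"twist": -0.3},
    {"dx": 0.002,"dy": -0.001,"dz": 0.035,"twist": -0.3},
    {"dx": 0.002,"dy": -0.001,"dz": 0.049,"twist": -0.3},
    {"dx": 0.002,"dy": -0.001,"dz": 0.049,"twist": -0.3}
  ]
}}

```text
t: 9.2
eef_pos: [612.6, 277.8, 17.4]
tcp_rot: [-3.139, 0.001, 1.406]
ft_force: [0.5, -0.8, -1.2]
opening: 0.636
```

>>> {"name": "carry_out", "arguments": {
  "moves": [
    {"dx": 0,"dy": 0,"dz": 0,"twist": 0},
    {"dx": 0,"dy": 0,"dz": 0,"twist": 0},
    {"dx": 0,"dy": 0,"dz": 0,"twist": 0},
    {"dx": 0,"dy": 0,"dz": 0,"twist": 0},
    {"dx": 0,"dy": 0,"dz": 0,"twist": 0}
  ],
  "grip": 0.0
}}

```text
t: 9.7
eef_pos: [613.6, 278.1, 19.7]
tcp_rot: [3.141, -0.0, 1.406]
ft_force: [0.5, 0.0, -0.2]
opening: 0.27
```

>>> {"name": "carry_out", "arguments": {
  "moves": [
    {"dx": 0,"dy": 0,"dz": 0,"twist": 0},
    {"dx": 0,"dy": 0,"dz": 0,"twist": 0},
    {"dx": 0,"dy": 0,"dz": 0,"twist": 0},
    {"dx": 0,"dy": 0,"dz": 0,"twist": 0},
    {"dx": 0,"dy": 0,"dz": 0,"twist": 0}
  ]
}}

```text
t: 10.2
eef_pos: [613.6, 278.1, 19.4]
tcp_rot: [3.141, -0.0, 1.406]
ft_force: [-0.3, -0.2, 1.3]
opening: 0.126
```

>>> {"name": "carry_out", "arguments": {
  "moves": [
    {"dx": 0,"dy": 0,"dz": -0.01,"twist": 0},
    {"dx": 0,"dy": 0,"dz": -0.03,"twist": 0},
    {"dx": 0,"dy": 0,"dz": -0.065,"twist": 0},
    {"dx": 0,"dy": 0,"dz": -0.105,"twist": 0},
    {"dx": 0,"dy": 0,"dz": -0.14,"twist": 0}
  ]
}}

```text
t: 10.7
eef_pos: [612.9, 278.0, 161.1]
tcp_rot: [-3.141, 0.0, 1.406]
ft_force: [0.2, 0.4, -5.7]
opening: 0.122
```

>>> {"name": "carry_out", "arguments": {
  "moves": [
    {"dx": 0,"dy": 0,"dz": -0.005,"twist": 0},
    {"dx": 0,"dy": 0,"dz": -0.005,"twist": 0}
  ]
}}

```text
t: 10.9
eef_pos: [613.2, 278.1, 164.5]
tcp_rot: [3.141, -0.0, 1.406]
ft_force: [-0.2, -0.9, -6.4]
opening: 0.125
```

```bash
python3 go.py 547.3 -294.7 165 119.4
```

```text
t 10.9 [613.2 278.1 164.5] [ 1.7997e+02 -1.0000e-02  8.0570e+01] F [-0.2 -0.9 -6.4] op 0.125
dx -0.5758 dy 0.0288 dz -0.0005 twist -38.83
```

>>> {"name": "carry_out", "arguments": {
  "moves": [
    {"dx": -0.015,"dy": 0.001,"dz": 0,"twist": 0},
    {"dx": -0.045,"dy": 0.002,"dz": 0,"twist": 0},
    {"dx": -0.08,"dy": 0.004,"dz": 0,"twist": 0},
    {"dx": -0.12,"dy": 0.006,"dz": 0,"twist": 0},
    {"dx": -0.16,"dy": 0.008,"dz": 0,"twist": 0}
  ]
}}

```text
t: 11.4
eef_pos: [593.6, 117.0, 162.0]
tcp_rot: [-3.138, 0.001, 1.407]
ft_force: [1.1, 0.1, -4.8]
opening: 0.123
```

>>> {"name": "carry_out", "arguments": {
  "moves": [
    {"dx": -0.04,"dy": 0.002,"dz": 0,"twist": 0},
    {"dx": -0.08,"dy": 0.004,"dz": 0,"twist": 0},
    {"dx": -0.12,"dy": 0.006,"dz": 0,"twist": 0},
    {"dx": -0.16,"dy": 0.008,"dz": 0,"twist": 0},
    {"dx": -0.2,"dy": 0.01,"dz": 0,"twist": 0}
  ]
}}

```text
t: 11.9
eef_pos: [570.5, -81.9, 162.2]
tcp_rot: [-3.138, -0.0, 1.406]
ft_force: [1.2, -0.5, -5.2]
opening: 0.121
```

>>> {"name": "carry_out", "arguments": {
  "moves": [
    {"dx": -0.04,"dy": 0.002,"dz": 0,"twist": -5},
    {"dx": -0.075,"dy": 0.004,"dz": 0,"twist": -12},
    {"dx": -0.105,"dy": 0.005,"dz": 0,"twist": -19},
    {"dx": -0.13,"dy": 0.006,"dz": 0,"twist": -25},
    {"dx": -0.15,"dy": 0.008,"dz": 0,"twist": -30}
  ]
}}

```text
t: 12.4
eef_pos: [553.7, -230.9, 162.0]
tcp_rot: [-3.139, -0.003, 1.933]
ft_force: [-0.3, 0.6, -5.4]
opening: 0.125
```

```bash
python3 go.py 547.3 -294.7 165 119.4
```

```text
t 12.4 [ 553.7 -230.9  162. ] [-1.7984e+02 -1.6000e-01  1.1074e+02] F [-0.3  0.6 -5.4] op 0.125
dx -0.0574 dy -0.0286 dz -0.0030 twist -8.66
```

>>> {"name": "carry_out", "arguments": {
  "moves": [
    {"dx": -0.018,"dy": -0.008,"dz": 0,"twist": -4},
    {"dx": -0.035,"dy": -0.017,"dz": 0,"twist": -7},
    {"dx": -0.048,"dy": -0.024,"dz": 0,"twist": -8.6},
    {"dx": -0.055,"dy": -0.027,"dz": 0,"twist": -8.6},
    {"dx": -0.055,"dy": -0.027,"dz": 0,"twist": -8.6}
  ]
}}

```text
t: 12.9
eef_pos: [548.6, -290.9, 162.8]
tcp_rot: [-3.14, -0.002, 2.078]
ft_force: [-0.2, 0.3, -5.0]
opening: 0.124
```

>>> {"name": "carry_out", "arguments": {
  "moves": [
    {"dx": 0,"dy": 0,"dz": 0,"twist": 0},
    {"dx": 0,"dy": 0,"dz": 0,"twist": 0},
    {"dx": 0,"dy": 0,"dz": 0,"twist": 0}
  ]
}}

```text
t: 13.2
eef_pos: [549.7, -289.5, 164.3]
tcp_rot: [-3.142, -0.0, 2.081]
ft_force: [0.1, 0.5, -5.4]
opening: 0.125
```

```bash
python3 go.py 547.3 -294.7 100 119.44
```

```text
t 13.2 [ 549.7 -289.5  164.3] [-1.800e+02 -1.000e-02  1.192e+02] F [ 0.1  0.5 -5.4] op 0.125
dx -0.0034 dy -0.0046 dz 0.0643 twist -0.24
```

>>> {"name": "carry_out", "arguments": {
  "moves": [
    {"dx": -0.0034,"dy": -0.0046,"dz": 0.01,"twist": -0.24},
    {"dx": -0.0034,"dy": -0.0046,"dz": 0.03,"twist": -0.24},
    {"dx": -0.0034,"dy": -0.0046,"dz": 0.05,"twist": -0.24},
    {"dx": -0.0034,"dy": -0.0046,"dz": 0.06,"twist": -0.24},
    {"dx": -0.0034,"dy": -0.0046,"dz": 0.06,"twist": -0.24}
  ]
}}

```text
t: 13.7
eef_pos: [546.6, -295.1, 102.8]
tcp_rot: [-3.14, -0.002, 2.084]
ft_force: [0.6, 0.2, -4.6]
opening: 0.119
```

>>> {"name": "carry_out", "arguments": {
  "moves": [
    {"dx": 0,"dy": 0,"dz": 0,"twist": 0},
    {"dx": 0,"dy": 0,"dz": 0,"twist": 0},
    {"dx": 0,"dy": 0,"dz": 0,"twist": 0}
  ]
}}

```text
t: 14.0
eef_pos: [547.5, -295.6, 105.2]
tcp_rot: [3.141, 0.001, 2.084]
ft_force: [-0.2, -0.1, -4.7]
opening: 0.123
```

```bash
python3 go.py 547.3 -294.7 74.4 119.44;python3 - <<'E'
from h import *
a,_=grab('top');b,_=grab('scene')
f=lambda i:cv2.resize(cv2.convertScaleAbs(i,alpha=1.4),(400,450),interpolation=2)
cv2.imwrite('pics/pl7.png',np.hstack([f(a[165:265,305:394]),f(b[130:230,120:209])])[...,::-1])
E
```

```text
t 14.0 [ 547.5 -295.6  105.2] [1.7997e+02 8.0000e-02 1.1942e+02] F [-0.2 -0.1 -4.7] op 0.123
dx 0.0009 dy 0.0003 dz 0.0308 twist -0.02
```

View pics/pl7.png

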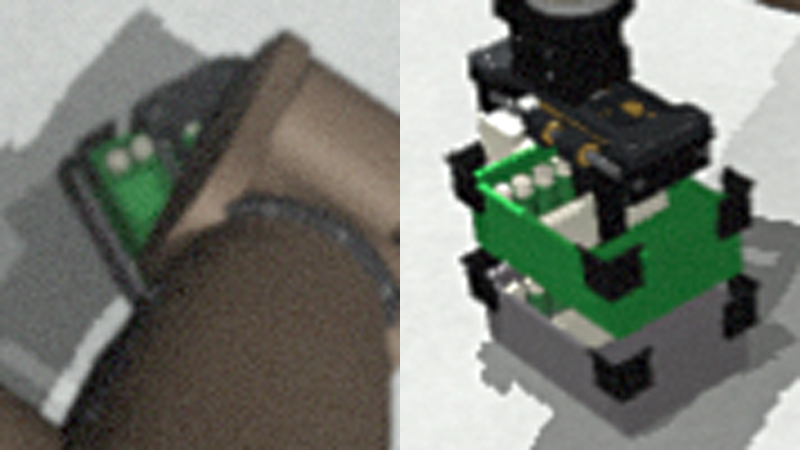

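The scene view shows the green tray level right above the grey one, with matching lugs aligned, for example (610,270) over (625,370). I'll lower it slowly while watching the force.

>>> {"name": "carry_out", "arguments": {
  "moves": [
    {"dx": 0.001,"dy": 0,"dz": 0.004,"twist": 0},
    {"dx": 0.001,"dy": 0,"dz": 0.009,"twist": 0},
    {"dx": 0.001,"dy": 0,"dz": 0.013,"twist": 0},
    {"dx": 0.001,"dy": 0,"dz": 0.016,"twist": 0},
    {"dx": 0.001,"dy": 0,"dz": 0.016,"twist": 0}
  ]
}}

```text
t: 14.6
eef_pos: [546.5, -294.4, 87.7]
tcp_rot: [-3.141, -0.001, 2.084]
ft_force: [0.3, -0.4, -5.5]
opening: 0.122
```

>>> {"name": "carry_out", "arguments": {
  "moves": [
    {"dx": 0,"dy": 0,"dz": 0.003,"twist": 0},
    {"dx": 0,"dy": 0,"dz": 0.006,"twist": 0},
    {"dx": 0,"dy": 0,"dz": 0.008,"twist": 0},
    {"dx": 0,"dy": 0,"dz": 0.008,"twist": 0}
  ]
}}

```text
t: 15.0
eef_pos: [546.6, -294.5, 80.0]
tcp_rot: [-3.141, -0.0, 2.084]
ft_force: [0.8, -0.5, -4.8]
opening: 0.126
```

```bash
python3 go.py 547.3 -294.7 74.4 119.44; python3 -c "
from cell import *
print(state()['moment'])"
```

```text
t 15.0 [ 546.6 -294.5   80. ] [-1.7999e+02 -2.0000e-02  1.1941e+02] F [ 0.8 -0.5 -4.8] op 0.126
dx -0.0005 dy 0.0005 dz 0.0056 twist -0.03
[ 0.03712816 -0.08555603  0.03470898]
```

>>> {"name": "carry_out", "arguments": {
  "moves": [
    {"dx": 0,"dy": 0,"dz": 0.002,"twist": 0},
    {"dx": 0,"dy": 0,"dz": 0.004,"twist": 0},
    {"dx": 0,"dy": 0,"dz": 0.005,"twist": 0},
    {"dx": 0,"dy": 0,"dz": 0.005,"twist": 0}
  ]
}}

```text
t: 15.4
eef_pos: [546.7, -294.6, 75.2]
tcp_rot: [-3.141, -0.0, 2.084]
ft_force: [-0.6, 0.4, -5.4]
opening: 0.124
```

>>> {"name": "carry_out", "arguments": {
  "moves": [
    {"dx": 0,"dy": 0,"dz": 0.0005,"twist": 0},
    {"dx": 0,"dy": 0,"dz": 0.001,"twist": 0},
    {"dx": 0,"dy": 0,"dz": 0.001,"twist": 0}
  ]
}}

```text
t: 15.7
eef_pos: [546.8, -294.6, 74.4]
tcp_rot: [3.142, 0.0, 2.084]
ft_force: [0.4, -0.2, -5.3]
opening: 0.123
```

>>> {"name": "carry_out", "arguments": {
  "moves": [
    {"dx": 0,"dy": 0,"dz": 0.0005,"twist": 0},
    {"dx": 0,"dy": 0,"dz": 0.001,"twist": 0},
    {"dx": 0,"dy": 0,"dz": 0.001,"twist": 0}
  ]
}}

```text
t: 16.0
eef_pos: [546.8, -294.6, 74.4]
tcp_rot: [3.141, 0.001, 2.084]
ft_force: [-3.4, 1.9, 6.6]
opening: 0.129
```

There is contact at z = 74.4, exactly the expected seated height. Releasing.

>>> {"name": "carry_out", "arguments": {
  "moves": [
    {"dx": 0,"dy": 0,"dz": -0.0005,"twist": 0},
    {"dx": 0,"dy": 0,"dz": -0.0005,"twist": 0},
    {"dx": 0,"dy": 0,"dz": -0.0005,"twist": 0},
    {"dx": 0,"dy": 0,"dz": -0.0005,"twist": 0},
    {"dx": 0,"dy": 0,"dz": -0.0005,"twist": 0}
  ],
  "grip": 0.06
}}

```text
t: 16.5
eef_pos: [546.7, -294.6, 73.8]
tcp_rot: [-3.142, 0.0, 2.084]
ft_force: [0.3, -0.5, 0.4]
opening: 0.489
```

>>> {"name": "carry_out", "arguments": {
  "moves": [
    {"dx": 0,"dy": 0,"dz": 0,"twist": 0},
    {"dx": 0,"dy": 0,"dz": -0.02,"twist": 0},
    {"dx": 0,"dy": 0,"dz": -0.05,"twist": 0},
    {"dx": 0,"dy": 0,"dz": -0.09,"twist": 0},
    {"dx": 0,"dy": 0,"dz": -0.13,"twist": 0}
  ]
}}

```text
t: 17.0
eef_pos: [546.5, -294.4, 205.0]
tcp_rot: [-3.141, -0.001, 2.084]
ft_force: [0.1, -0.1, -0.3]
opening: 0.629
```

```bash
python3 go.py 470 0 210 119.44
```

```text
t 17.0 [ 546.5 -294.4  205. ] [-1.7998e+02 -4.0000e-02  1.1941e+02] F [ 0.1 -0.1 -0.3] op 0.629
dx 0.2940 dy 0.0780 dz -0.0050 twist -0.03
```

>>> {"name": "carry_out", "arguments": {
  "moves": [
    {"dx": 0.04,"dy": 0.01,"dz": -0.005,"twist": 0},
    {"dx": 0.085,"dy": 0.022,"dz": -0.005,"twist": 0},
    {"dx": 0.13,"dy": 0.034,"dz": -0.005,"twist": 0},
    {"dx": 0.17,"dy": 0.045,"dz": -0.005,"twist": 0},
    {"dx": 0.2,"dy": 0.053,"dz": -0.005,"twist": 0}
  ]
}}

```text
t: 17.5
eef_pos: [493.7, -92.2, 209.1]
tcp_rot: [3.141, 0.0, 2.085]
ft_force: [-0.6, 0.5, 0.7]
opening: 0.632
```

>>> {"name": "carry_out", "arguments": {
  "moves": [
    {"dx": 0.04,"dy": 0.01,"dz": 0,"twist": 0},
    {"dx": 0.07,"dy": 0.018,"dz": 0,"twist": 0},
    {"dx": 0.09,"dy": 0.025,"dz": 0,"twist": 0},
    {"dx": 0.09,"dy": 0.025,"dz": 0,"twist": 0}
  ]
}}

```text
t: 17.9
eef_pos: [471.7, -1.8, 209.1]
tcp_rot: [3.141, -0.0, 2.087]
ft_force: [0.1, 0.7, -0.2]
opening: 0.633
```

```bash
python3 - <<'E'
from fit2 import *
q0=np.load('grey.npy')
a,d=grab('top');b,_=grab('scene')
q,c=fitw(a,q0,55);print('green on top',np.round(q[:2],1),np.degrees(q[2]).round(2),np.round(q[3:],1),round(c,1),'grey was',q0)
P=cloud('top',d);z=P[...,2]
# wall/vial/handle heights via depth at projected spots
for n,S in(('handle',[(0,y,53) for y in range(-40,41,5)]),('vials',[(x*q[3],k*q[4],46) for x in(-1,1) for k in range(-2,3)]),('floor corners',[(x,y,5) for x in(-30,30) for y in(-25,25)])):
    uv=np.round(proj(S,q,55)).astype(int);print(n,np.round(z[uv[:,1],uv[:,0]]).tolist())
f=lambda i:cv2.resize(cv2.convertScaleAbs(i,alpha=1.4),(400,450),interpolation=2)
cv2.imwrite('pics/fin8.png',np.hstack([f(a[165:265,305:394]),f(b[130:230,120:209])])[...,::-1])
E
```

```text
green on top [ 547.4 -291.9] 29.73 [66.4 18.2] -249.9 grey was [ 5.47283063e+02 -2.94670707e+02  5.13833725e-01]
handle [108.0, 108.0, 109.0, 106.0, 114.0, 110.0, 108.0, 108.0, 107.0, 107.0, 106.0, 111.0, 107.0, 105.0, 109.0, 110.0, 101.0]
vials [94.0, 94.0, 90.0, 92.0, 93.0, 98.0, 94.0, 94.0, 92.0, 94.0]
floor corners [62.0, 58.0, 56.0, 56.0]
```

View pics/fin8.png

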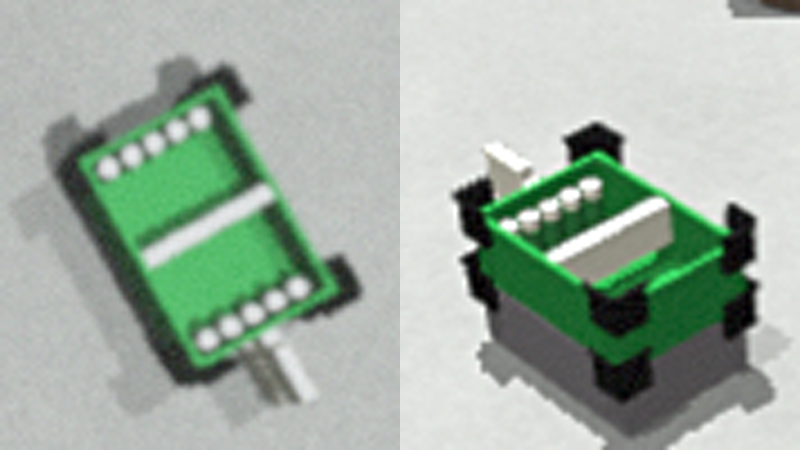

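The final picture shows the green tray level inside the grey tray's lugs: near corner at (620,370), left (483,278) and right (740,305). The gripper is well clear, so I'm handing in.

```bash
python3 -c "
from cell import *
print(job_done(),state()['t'])"
```

```text
the job is handed in; nothing more can be done
the job is handed in; nothing more can be done
```

I pulled the green tray out by its tab, let go of it on the open bench, then lifted it by its handle. It now sits on the grey tray, same way round, and I handed the job in at about 18 s.

**Checks that agreed:**
- **Seating:** the tray touched down at a tool height of 74.4 mm, which is exactly the height at pick-up plus 55 mm. The force at contact was under 10 N.
- **Level:** after release the handle top measured about 108 mm, as expected. The two vial rows matched to within about 2 mm, and both pictures show the tray flat inside all four lugs.
- **Bystanders:** I did not re-measure the orange tray, bottles or pen tub at the end. No unexpected force showed up while the arm moved.

**Checks that disagreed:**
- **First image fit:** it relied on the lugs and gave a yaw about 1.3° off. I replaced it with a fit that agreed with the actual grip.
- **Final position fit:** it reads the stacked tray 2.8 mm in y from where I measured the grey tray. That is about the camera's calibration error, and the lug play is 2.5 mm. I did not re-measure the grey tray after placing, so a small shift of it can't be ruled out.
- **Vial height:** the vials read about 93 mm against the 101 mm I had assumed in the model. The tray floor and handle heights matched, so I took this as a reading error or a wrong assumption about the vials.

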